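# Hang a parts bin on a slatwall stand

## Robot

A 7-joint arm with a two-finger parallel gripper is mounted at the origin on a cart in front of the work surface, level with it; the furniture and walls round the work are solid. World frame = base frame: x ahead of the robot, y to its left, z up, the work surface at z = 0. Lengths are in mm, angles in rad, forces in N, time in s.
With the tool pointing down it reaches from about 425 to 975 mm from the base axis. Payload 16.7 kg.
Tool frame: the origin (TCP) lies at the very end of the fingers, on their centre line; the grasp point (between the pads) lies 19 mm behind it; z points along the fingers, y is the line along which they close (so a half turn about z gives the same grasp; the last joint's range is limited). The gripper opens to 85 mm and grips with 20 to 120 N. Pads are 22 mm wide; open, the fingers measure 114 mm over their backs; the gripper's body (76 mm by 85 mm) begins 54 mm behind the grasp point. The pads swing forward as they close: fully open they stand 13 mm farther back than shut.
Start: joints at [-1.357, 0.426, 0.074, 1.606, -0.034, 1.111, -0.067], TCP at [240.187, 630.782, 231.302] pointing down, gripper open.
Joint ranges: [-2.85, 2.85], [-0.5, 2.14], [-1.23, 1.37], [0.21, 2.46], [-1.02, 4.16], [0.16, 2.05], [-2.73, 2.73]. Speed limits (rad/s): [1.89, 1.89, 2.39, 2.39, 3.01, 3.01, 3.01].

## Interface

Orientations are given as a rotation vector (axis times angle).
In Python, from cell import ctrl, eyes, workorder gives the robot as it stands.
- The arm moves only by the tool play_rows, never from a script. Its argument "commands" is a list of rows, each an object with "grip": the closure, from -1 (fully open) to 1 (shut), so that 0 is half open; "translation": the shift along the tool's x, y, z as a fraction of full scale, a list of three; "turn": the turn, a rotation vector about the tool's x, y, z as a fraction of full scale, a list of three. In form: [{"grip": grip, "translation": [dx, dy, dz], "turn": [wx, wy, wz]}, ...]. A call has 1 to 20 rows; each row is the pose to reach, as a shift and turn from the pose commanded when the call began, along the tool's axes at that moment; what a row does not reach only later rows make up. Full scale, the value 1, is 100 mm for a shift and 0.5 rad for a turn. A row lasts 1/12 s, in which the tool goes at most 41.7 mm and 7.16 degrees, less where a joint would pass 70% of its speed; a pose out of reach is approached as far as the arm can. A call with a number of a shift or a turn outside -1 to 1 is refused whole. A call with a gripper value outside its range is refused whole. The fingers move at their own pace and stop on an object; the grip force is fixed at half the most. Time passes only in rows, so rows that repeat a pose let the fingers close. It gives the time, the measured TCP pose, the force, the opening and the grip force at its end, in the units of the state.
- ctrl.state(): the state, without advancing time (a new reading comes with each control period).
- eyes.read_camera(name): name is "scene" or "top"; returns (picture, depth): 480x640x3 uint8, blue, green, red; 480x640 float32, mm along the optical axis (not along the pixel's ray), 0 where there is no reading.
- eyes.get_calibration(name): a dict with "mtx" (3x3 intrinsics, pixels), "world_to_cam" (4x4, takes a point from world to camera coordinates). Camera axes: x right, y down, z forward; pixel columns grow to the right and rows downward; lengths in mm; the calibration is good to about 2 mm. A picture is of the moment at which its call begins. get_calibration takes no time and is no camera call.
- workorder.close_job(): hands the job in; it is judged then, once.
The state is a dict: "clock": time; "joints": joint angles; "qd": joint speeds; "effort": joint torques, N m; "tcp_pos": TCP position; "orientation": TCP orientation; "force": force on the tool from outside, world axes, zero at the start; "wrist_torque": the same for the moment, N m; "width": finger opening in mm; "grip_force": force on a finger pad.
Only numpy, scipy, OpenCV 4.12 (cv2) and the standard library are available. Lean on these libraries where they do the work, as an engineer would, in place of code of your own. Each camera call takes 0.05 s, during which the arm holds its last target. There are 200 camera calls.

## Task

Hang the small steel parts bin on the upper groove of the slatwall stand: with its front tipped up, work the upturned lip on its back into the groove, then swing the front down until the bin hangs level with its back flat against the slat, and press it down with about a kilogram of push (10 N) to bed it before letting go. Never push on the stand, with the bin or with the gripper, harder than 25 N, and leave the two jars and the firing stilt where they are.

Things in the scene. Friction and masses are not known exactly. Their poses are not given: they have to be found in the camera images.
- bin: Open sheet steel bin, 0.11 to 0.22 kg, standing on the table. Origin: centre of its underside; +x to its back, -x to its low front, z up. 70 mm long (x -35..35), 52 mm wide (y -26..26), sheet 3 mm; side walls 40 mm high, front wall 24, back wall 46. Grip it across the side walls (52 mm). Its back face is x = +35 mm; the hanging lip sticks out behind it.
- lip_edge (a point): Middle of the top of the bin's upturned edge: bin frame (41.5, 0, 65) mm, axes as the bin's. The lip is 30 mm wide (y): in the bin frame a flat web x 35..43, z 43..46 mm, ending in an upturned edge x 40..43, z 43..65 mm; so there is a 5 mm gap between back face and upturned edge.
- slat_stand: Steel foot and posts, fixed to the table, carrying an upright slatted plywood panel 220 mm wide, about 192 mm high. Origin: on the table, in the plane of the panel's front face (x = 0), middle of its width; +x into the stand, away from the robot; y along the grooves. The panel was clamped by hand up to 10 mm higher or lower than its middle setting: this pose does not show it, so see or feel it.
- mid_setting (a point): Front lower edge of the upper groove's mouth, mid width, IF the panel is at its middle setting: stand frame (0, 0, 150) mm. True one: same x, up to 10 mm higher or lower. Groove from its true edge (mm): floor z 0, x 0..20; mouth z 0..16; slat above: lip x 0..3 from z 16, pocket behind it (x 3..20) up to z 30, top z 42. Flat slat below to z -70; lower groove z -86..-70, not for use.
- stand_back (a point): Just a point on the stand, (20, 0, 150) mm in its frame: groove back at the middle setting. The bin goes in only with its front tipped up some 28 to 40 degrees, edge leading, about 2 mm to spare up or down; it swings down as the edge rises into the pocket. Hung, its web lies on the groove floor, back face at x about -2..0, lip_edge 4.5..6.5 mm behind the front face, 22 mm above the floor.
- jar_1: Small powder jar, black lid, 39 mm across, 46 mm high, loose bystander. Origin: centre of its underside, z up.
- jar_2: Small powder jar, white lid, 43 mm across, 50 mm high, loose bystander. Origin: centre of its underside, z up.
- stilt_1: Three-winged firing stilt of bent sheet, 46 x 44 x 16 mm, loose bystander. Origin: centre of its underside, z up.
There are look-alikes about, which are no part of the job. What is shaped like the bin but black or orange is not meant.

How it is judged:
By the outcome, as a careful person would: the job done as asked, in the order asked, and still so for the second after the job is handed in, with the robot touching nothing.
It also fails if it takes over 72 s, if anything falls off the work surface, if the arm or the gripper's body presses on something with over 40 N, if the wrist force passes 120 N, or if a joint passes its speed limit or range.

## Working session

There is one attempt and no reset: what is moved stays moved. The work goes in short steps, Python scripts to look and compute and a tool call to move; the robot and the scene stay as the last step left them, time stands still between calls to the robot, and variables do not carry over. Pictures are saved under pics/ and viewed, at most 10 in all, crops included, and the job is handed in when it is done.

Besides the shell and the picture viewer there is one more tool, called after "Request:" by a JSON object that holds its "name" and its "arguments". play_rows: Moves the arm, as the interface text tells. Its arguments: {"type":"object","properties":{"commands":{"type":"array"}},"required":["commands"]}

```bash
ls; mkdir -p pics; cat > h.py <<'E'
import numpy as np, cv2
from cell import ctrl, eyes, workorder
from scipy.spatial.transform import Rotation as R
def cal(n):
    c=eyes.get_calibration(n); return np.array(c["mtx"]),np.array(c["world_to_cam"])
def cloud(n,d):
    K,T=cal(n); v,u=np.mgrid[:480,:640]
    P=np.stack([(u-K[0,2])/K[0,0]*d,(v-K[1,2])/K[1,1]*d,d],-1)
    W=(P-T[:3,3])@T[:3,:3]; W[d<=0]=np.nan; return W
def proj(n,p):
    K,T=cal(n); q=K@(T[:3,:3]@np.array(p,float)+T[:3,3]); return q[:2]/q[2]
def ray(n,u,v,ax,val):
    K,T=cal(n); C=-T[:3,:3].T@T[:3,3]; d=T[:3,:3].T@np.linalg.inv(K)@[u,v,1]
    return C+d*(val-C[ax])/d[ax]
E
python3 - <<'E'
from h import *
for n in("scene","top"):
    p,d=eyes.read_camera(n); cv2.imwrite(f"pics/{n}0.png",p); np.save(f"{n}0.npy",d)
    K,T=cal(n); print(n,K.round(1).tolist(),(-T[:3,:3].T@T[:3,3]).round(),T[:3,:3].round(2).tolist(), (d>0).mean())
print(ctrl.state())
E
```

```text
pics
scene [[559.2, 0.0, 311.6], [0.0, 559.2, 232.8], [0.0, 0.0, 1.0]] [   95. -1020.   655.] [[0.91, -0.42, 0.02], [-0.17, -0.41, -0.89], [0.39, 0.81, -0.45]] 0.95833984375
top [[443.8, 0.0, 317.8], [0.0, 443.8, 241.8], [0.0, 0.0, 1.0]] [ 383.  -67. 1032.] [[0.02, -1.0, -0.01], [-0.99, -0.01, -0.16], [0.16, 0.02, -0.99]] 0.995966796875
{'clock': 0.1, 'joints': array([-1.35648063,  0.4266744 ,  0.07382271,  1.60653549, -0.03409613,
        1.11080014, -0.06709255]), 'qd': array([ 0.00054402, -0.00016686,  0.00050637, -0.00222164, -0.00163843,
       -0.0005198 ,  0.0006683 ]), 'effort': array([ 8.31974874e-03, -9.51516938e+01,  3.77192348e+00, -4.64404750e+01,
        1.98027946e-02,  6.63080267e-03, -1.03828182e-05]), 'tcp_pos': array([240.0709107 , 630.47374673, 230.67973804]), 'orientation': array([-5.68300521e-01, -3.08962294e+00,  1.80778090e-03]), 'force': array([ 0.31873986,  0.13879846, -0.06235072]), 'wrist_torque': array([-0.0106516 ,  0.07857546, -0.02809819]), 'grip_force': 0.0, 'width': 85.60936606885024}
```

View pics/scene0.png

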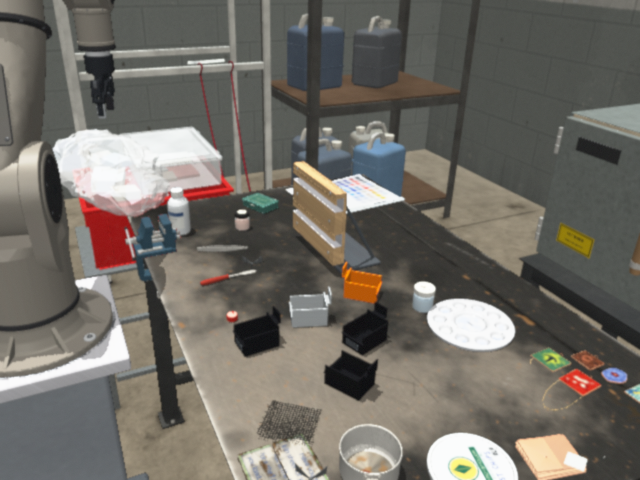

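View pics/top0.png

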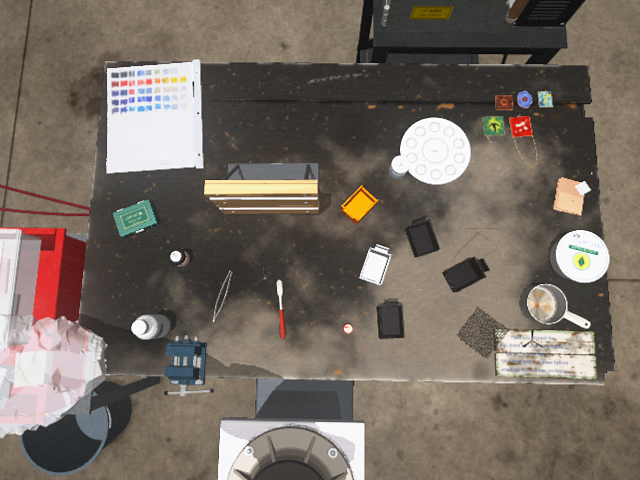

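The candidates shaped like the bin are, in the scene view, steel (310,310), black (257,333), (366,328) and (350,375), and orange (361,286). Only the grey steel one fits, and it is at (375,265) in the top view. The stand is at about (262,195) in the top view. jar_1 is at (242,220) and jar_2 at (424,297) in the scene view. I'll confirm with a crop and measure.

```bash
python3 - <<'E'
from h import *
s=cv2.imread("pics/scene0.png");t=cv2.imread("pics/top0.png")
a=cv2.resize(t[225:305,330:430],None,fx=4,fy=4,interpolation=cv2.INTER_CUBIC)
b=cv2.resize(s[155:335,270:390],None,fx=3,fy=3,interpolation=cv2.INTER_CUBIC)
c=np.zeros((540,770,3),np.uint8); c[:320,:400]=a; c[:540,405:765]=b; cv2.imwrite("pics/crop.png",c)
W=cloud("top",np.load("top0.npy"))
hsv=cv2.cvtColor(t,cv2.COLOR_BGR2HSV)
m=((hsv[...,1]<60)&(hsv[...,2]>110)).astype(np.uint8)
box=np.zeros_like(m); box[238:290,350:398]=1; m&=box
P=W[m>0]; P=P[np.isfinite(P[:,0])]
print("bin z hist",np.histogram(P[:,2],bins=range(-10,80,5)))
for lo,hi in((-5,12),(34,44),(44,75)):
    Q=P[(P[:,2]>lo)&(P[:,2]<hi)]
    if len(Q)>4:print(lo,len(Q),Q.mean(0).round(1),[np.round(x,1) for x in cv2.minAreaRect(Q[:,:2].astype(np.float32))])
tp=W[300:330,400:440]; print("table z",np.nanmean(tp[...,2]))
# stand from top : top face
Q=W[150:225,195:330].reshape(-1,3); Q=Q[Q[:,2]>170]; print("top face z",np.percentile(Q[:,2],[5,50,95]),[np.round(x,1) for x in cv2.minAreaRect(Q[:,:2].astype(np.float32))])
# stand from scene
S=cloud("scene",np.load("scene0.npy"))
for u in (305,315,325,335):
    print(u,[(v,*S[v,u].round(0).astype(int)) for v in range(165,270,4) if np.isfinite(S[v,u,0])])
E
```

```text
bin z hist (array([  4, 364, 622,  46,  12,   5,  22,  27,   3,  56,  62,  39,   3,
         8,  14,   6,   0]), array([-10,  -5,   0,   5,  10,  15,  20,  25,  30,  35,  40,  45,  50,
        55,  60,  65,  70,  75]))
-5 1039 [ 486.9 -198.6    1. ] [array([ 495.9, -191. ]), array([ 88.8, 105.5]), np.float64(89.5)]
34 104 [ 501.9 -181.7   39.6] [array([ 496.9, -179.7]), array([51.6, 73.9]), np.float64(71.1)]
44 85 [ 529.6 -191.1   51.6] [array([ 528.2, -188.3]), array([49., 19.]), np.float64(85.1)]
table z 1.408267151261607
top face z [180.36628198 199.88149933 202.55228449] [array([626.4,  60.8]), array([ 28.3, 219.7]), np.float64(0.8)]
305 [(165, np.int64(629), np.int64(139), np.int64(200)), (169, np.int64(617), np.int64(113), np.int64(201)), (173, np.int64(611), np.int64(100), np.int64(196)), (177, np.int64(611), np.int64(100), np.int64(186)), (181, np.int64(609), np.int64(95), np.int64(178)), (185, np.int64(620), np.int64(118), np.int64(157)), (189, np.int64(611), np.int64(97), np.int64(156)), (193, np.int64(610), np.int64(96), np.int64(147)), (197, np.int64(611), np.int64(98), n
[... 4386 characters left out ...]
4), np.int64(-51), np.int64(146)), (221, np.int64(615), np.int64(-50), np.int64(136)), (225, np.int64(616), np.int64(-49), np.int64(126)), (229, np.int64(615), np.int64(-52), np.int64(118)), (233, np.int64(617), np.int64(-51), np.int64(107)), (237, np.int64(629), np.int64(-27), np.int64(84)), (241, np.int64(630), np.int64(-27), np.int64(73)), (245, np.int64(622), np.int64(-43), np.int64(73)), (249, np.int64(620), np.int64(-48), np.int64(65)), (253, np.int64(619), np.int64(-50), np.int64(56)), (257, np.int64(619), np.int64(-50), np.int64(46)), (261, np.int64(619), np.int64(-51), np.int64(36)), (265, np.int64(635), np.int64(-22), np.int64(7)), (269, np.int64(633), np.int64(-27), np.int64(-1))]
```

View pics/crop.png

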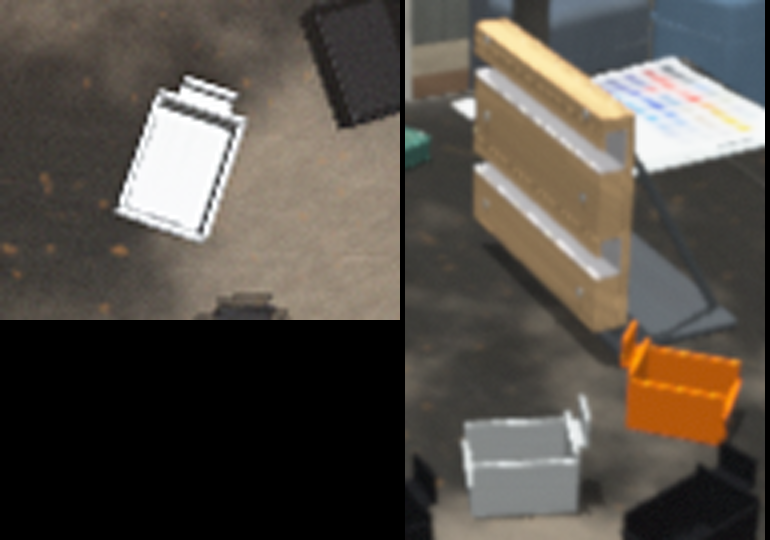

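The steel bin (top crop, lip up and right, yaw about -19°) is confirmed as the one. Next I'll refine the bin and stand poses and plan the lip path in the x-z plane.

```bash
cat > plan.py <<'E'
import numpy as np, heapq
from scipy.ndimage import distance_transform_edt as edt
# stand section (mm from true edge), signed distance field
h=.25; X=np.arange(-60,30,h); Z=np.arange(-60,60,h); xx,zz=np.meshgrid(X,Z,indexing='ij')
S=((xx>=0)&(xx<=40)&(zz<=0))|((xx>=20))|((xx>=0)&(xx<=3)&(zz>=16)&(zz<=42))|((xx>=3)&(zz>=30)&(zz<=42))
D=edt(~S)*h-edt(S)*h
def seg(a,b): return np.linspace(a,b,int(np.hypot(*np.subtract(a,b))/.7)+2)
out=[(35,0),(35,43),(40,43),(43,43),(43,65),(40,65),(40,46),(32,46)]
B=np.vstack([seg(out[i],out[i+1]) for i in range(len(out)-1)])
E0=np.array([41.5,65.])
def clr(x,z,th): # lip-edge point at (x,z), front up th rad
    c,s=np.cos(th),np.sin(th); q=B-E0
    px=x+q[:,0]*c+q[:,1]*s; pz=z-q[:,0]*s+q[:,1]*c
    i=np.clip(((px-X[0])/h).round().astype(int),0,len(X)-1); j=np.clip(((pz-Z[0])/h).round().astype(int),0,len(Z)-1)
    d=D[i,j]; d=np.where(px<-55,9,d); return d.min()
if __name__=="__main__":
    gx=np.arange(-12,17,.75); gz=np.arange(4,29,.5); gt=np.deg2rad(np.arange(0,47,2.))
    C=np.array([[[clr(x,z,t) for t in gt] for z in gz] for x in gx])
    st=(0,int((12-4)/.5),17); 
    g=[(i,j,0) for i in range(len(gx)) for j in range(len(gz)) if 4.5<=gx[i]<=6 and 22.5<=gz[j]<=24 ]
    best={st:(C[st],0)};pq=[(-C[st],0,st,None)];par={}
    # bottleneck Dijkstra with additive penalty
    dist={st:0};pq=[(0,st)]
    while pq:
        d,n=heapq.heappop(pq)
        if d>dist[n]:continue
        for a in(-1,0,1):
            for b in(-1,0,1):
                for c in(-1,0,1):
                    m=(n[0]+a,n[1]+b,n[2]+c)
                    if not all(0<=m[k]<C.shape[k] for k in range(3)) or C[m]<.2: continue
                    nd=d+1/min(C[m],3)**3+.02*(abs(a)+abs(b)+abs(c))
                    if nd<dist.get(m,1e9): dist[m]=nd;par[m]=n;heapq.heappush(pq,(nd,m))
    g=min(g,key=lambda k:dist.get(k,1e9)); print(dist.get(g))
    p=[g]
    while p[-1]!=st:p.append(par[p[-1]])
    for n in p[::-1]: print(gx[n[0]],gz[n[1]],np.rad2deg(gt[n[2]]).round(),C[n].round(2))
E
python3 plan.py; python3 - <<'E'
from h import *
f=lambda x,y,z:ray("top",330+x/4-.4,225+y/4-.4,2,z)
a,b,c,d=f(158,92,46),f(245,120,46),f(208,240,24),f(118,212,24)
print("bin corners",a[:2],b[:2],c[:2],d[:2],"side",np.linalg.norm(a-b),np.linalg.norm((a+b-c-d)[:2])/2,"ctr",(a+b+c+d)[:2]/4,"yaw",np.rad2deg(np.arctan2(*((a+b-c-d)[[1,0]]))),np.rad2deg(np.arctan2(*(a-b)[[1,0]]))-90)
S=cloud("scene",np.load("scene0.npy")).reshape(-1,3); 
q=S[(abs(S[:,1]-61)<105)&(abs(S[:,0]-613)<8)&(S[:,2]>95)&(S[:,2]<146)]
k=np.polyfit(q[:,1],q[:,0],1); print("face",k,"x at 61",np.polyval(k,61),len(q), "by z",np.polyfit(q[:,2],q[:,0]-np.polyval(k,q[:,1]),1))
t=S[(abs(S[:,1]-61)<100)&(abs(S[:,0]-626)<8)&(S[:,2]>197)]; print("top z scene",np.median(t[:,2]))
n=S[(abs(S[:,1]-61)<120)&(abs(S[:,0]-540)<40)&(S[:,2]<15)];print("table scene",np.median(n[:,2]))
fl=S[(abs(S[:,1]-61)<100)&(S[:,0]-np.polyval(k,S[:,1])>4)&(S[:,0]-np.polyval(k,S[:,1])<12)&(abs(S[:,2]-158)<8)];print("floor z",np.median(fl[:,2]),len(fl))
T=cloud("top",np.load("top0.npy")).reshape(-1,3)
t=T[(abs(T[:,1]-61)<100)&(abs(T[:,0]-626)<8)&(T[:,2]>195)]; print("top z top",np.median(t[:,2]))
n=T[(abs(T[:,1]-61)<120)&(abs(T[:,0]-540)<40)&(T[:,2]<15)];print("table top",np.median(n[:,2]))
print(R.from_rotvec(ctrl.state()["orientation"]).as_matrix().round(3))
E
```

```text
7.721218275694216
-12.0 12.0 34.0 11.75
-11.25 12.0 34.0 11.07
-10.5 12.0 34.0 10.4
-9.75 12.0 34.0 9.74
-9.0 12.0 34.0 9.09
-8.25 12.0 34.0 8.46
-7.5 12.0 36.0 8.0
-6.75 12.0 38.0 7.43
-6.0 12.0 40.0 6.9
-5.25 12.0 40.0 6.36
-4.5 12.0 40.0 5.86
-3.75 12.0 40.0 5.41
-3.0 12.0 40.0 4.96
-2.25 12.0 40.0 4.51
-1.5 12.0 40.0 4.07
-0.75 12.0 40.0 3.61
0.0 12.0 40.0 3.25
0.75 12.0 40.0 3.04
1.5 12.0 40.0 3.0
2.25 12.0 40.0 3.0
3.0 12.0 40.0 3.0
3.75 12.0 40.0 3.0
4.5 12.0 42.0 3.04
5.25 12.5 42.0 2.8
6.0 13.0 44.0 2.83
6.75 13.5 44.0 3.01
7.5 14.0 46.0 3.01
8.25 14.5 46.0 3.18
9.0 15.0 46.0 3.01
9.0 15.5 46.0 3.01
9.75 16.0 46.0 3.18
10.5 16.5 46.0 3.01
10.5 17.0 46.0 3.01
11.25 17.5 46.0 3.05
12.0 18.0 46.0 3.01
12.75 18.5 46.0 2.92
12.75 19.0 46.0 3.01
12.75 19.5 44.0 3.01
12.75 20.0 42.0 2.85
12.75 20.5 40.0 2.76
12.75 21.0 38.0 2.75
12.75 21.5 36.0 2.75
12.75 22.0 34.0 3.0
12.75 22.5 32.0 3.0
12.75 23.0 30.0 3.25
12.75 23.5 28.0 3.25
12.75 23.5 26.0 3.0
12.75 24.0 24.0 3.25
12.75 24.0 22.0 3.0
12.0 24.5 20.0 3.25
11.25 24.5 18.0 3.0
10.5 24.5 16.0 3.0
9.75 24.5 14.0 2.75
9.0 24.5 12.0 2.55
8.25 24.5 10.0 2.06
8.25 24.5 8.0 1.75
7.5 25.0 6.0 1.75
6.75 25.0 4.0 1.5
6.0 24.5 2.0 1.25
5.25 24.0 0.0 0.75
bin corners [ 532.81120442 -165.36727576] [ 517.65722412 -213.8603217 ] [ 451.94165035 -195.5540322 ] [ 467.02135475 -144.73657278] side 50.80569479349453 68.57434975408461 ctr [ 492.35785841 -179.87955061] yaw -16.49331520598005 -17.353920713249778
face [-1.70789032e-02  6.12795773e+02] x at 61 611.7539603872435 806 by z [ 0.00024058 -0.02904681]
top z scene 200.3849206311758
table scene -0.502041262390279
floor z 158.58706741048772 117
top z top 200.32546359268082
table top -0.47526724106002877
[[-0.935  0.356 -0.   ]
 [ 0.356  0.935 -0.001]
 [-0.    -0.001 -1.   ]]
```

Request:
{"name": "play_rows", "arguments": {"commands": [{"grip": -1, "translation": [-1, -1, 0], "turn": [0, 0, 0]}, {"grip": -1, "translation": [-1, -1, 0], "turn": [0, 0, 0]}, {"grip": -1, "translation": [-1, -1, 0], "turn": [0, 0, 0]}, {"grip": -1, "translation": [-1, -1, 0], "turn": [0, 0, 0]}]}}

```text
clock: 0.43
tcp_pos: [300.8, 496.6, 231.1]
orientation: [0.575, 3.088, -0.003]
force: [1.5, 0.6, 0.1]
width: 85.3
grip_force: 0.0
```

Request:
{"name": "play_rows", "arguments": {"commands": [{"grip": -1, "translation": [-1, -1, 0], "turn": [0, 0, 0]}, {"grip": -1, "translation": [-1, -1, 0], "turn": [0, 0, 0]}, {"grip": -1, "translation": [-1, -1, 0], "turn": [0, 0, 0]}, {"grip": -1, "translation": [-1, -1, 0], "turn": [0, 0, 0]}]}}

```text
clock: 0.77
tcp_pos: [358.1, 367.5, 231.3]
orientation: [0.575, 3.088, -0.002]
force: [1.8, 0.7, 0.0]
width: 85.5
grip_force: 0.0
```

Request:
{"name": "play_rows", "arguments": {"commands": [{"grip": -1, "translation": [-1, -1, 0], "turn": [0, 0, 0]}, {"grip": -1, "translation": [-1, -1, 0], "turn": [0, 0, 0]}, {"grip": -1, "translation": [-1, -1, 0], "turn": [0, 0, 0]}, {"grip": -1, "translation": [-1, -1, 0], "turn": [0, 0, 0]}]}}

```text
clock: 1.1
tcp_pos: [415.4, 238.6, 231.4]
orientation: [0.576, 3.088, -0.001]
force: [-0.6, -0.9, -0.5]
width: 85.2
grip_force: 0.0
```

The groove edge is at about 158.9 mm (panel top and groove floor agree). The bin centre is about (493,-180), yaw about -17.7°. Next is the approach.

```bash
cat >> h.py <<'E'
PHI=np.deg2rad(35); G=np.array([-5,0,27.])   # grasp in bin frame
# tool axes in bin frame
_z=np.array([np.sin(PHI),0,-np.cos(PHI)]); _y=np.array([0,1.,0]); BT=np.stack([np.cross(_y,_z),_y,_z],1)
def tool_from_bin(Rb,pb): # bin pose -> tool pose (TCP 19 ahead of grasp)
    return Rb@BT, pb+Rb@(G+19*_z)
def go(Rt,pt):
    s=ctrl.state(); R0=R.from_rotvec(s["orientation"]).as_matrix()
    print("trans",(R0.T@(pt-s["tcp_pos"])/100).round(3),"turn",(R.from_matrix(R0.T@Rt).as_rotvec()/.5).round(3),"target",pt.round(1))
def binpose():
    s=ctrl.state(); Rt=R.from_rotvec(s["orientation"]).as_matrix(); Rb=Rt@BT.T
    return Rb, s["tcp_pos"]-Rb@(G+19*_z)
E
python3 - <<'E'
from h import *
Rb=R.from_euler('z',-17.7,degrees=True).as_matrix()
for z in(120,0): go(*tool_from_bin(Rb,np.array([493,-180,z])))
E
```

```text
trans [-2.29  -3.621  1.003] turn [-0.038 -1.221 -0.115] target [ 498.6 -181.8  131.4]
trans [-2.29  -3.62   2.203] turn [-0.038 -1.221 -0.115] target [ 498.6 -181.8   11.4]
```

Request:
{"name": "play_rows", "arguments": {"commands": [{"grip": -1, "translation": [-1, -1, 0], "turn": [0, 0, 0]}, {"grip": -1, "translation": [-1, -1, 0], "turn": [0, 0, 0]}, {"grip": -1, "translation": [-1, -1, 0], "turn": [0, 0, 0]}, {"grip": -1, "translation": [-1, -1, 0], "turn": [0, 0, 0]}]}}

```text
clock: 1.43
tcp_pos: [473.0, 109.5, 231.5]
orientation: [0.576, 3.088, -0.001]
force: [-0.6, -0.1, 1.0]
width: 85.2
grip_force: 0.0
```

Request:
{"name": "play_rows", "arguments": {"commands": [{"grip": -1, "translation": [-0.8, -1, 0], "turn": [0, 0, 0]}, {"grip": -1, "translation": [-0.8, -1, 0], "turn": [0, 0, 0]}, {"grip": -1, "translation": [-0.8, -1, 0], "turn": [0, 0, 0]}, {"grip": -1, "translation": [-0.8, -1, 0], "turn": [0, 0, 0]}]}}

```text
clock: 1.77
tcp_pos: [511.9, -14.5, 231.6]
orientation: [0.579, 3.086, -0.003]
force: [-0.9, -0.0, -0.5]
width: 85.6
grip_force: 0.0
```

Request:
{"name": "play_rows", "arguments": {"commands": [{"grip": -1, "translation": [-0.5, -1, 0], "turn": [0, 0, 0]}, {"grip": -1, "translation": [-0.5, -1, 0], "turn": [0, 0, 0]}, {"grip": -1, "translation": [-0.5, -1, 0], "turn": [0, 0, 0]}, {"grip": -1, "translation": [-0.5, -1, 0], "turn": [0, 0, 0]}]}}

```text
clock: 2.1
tcp_pos: [521.5, -124.7, 231.5]
orientation: [0.579, 3.087, -0.003]
force: [-1.0, 0.1, -0.6]
width: 85.0
grip_force: 0.0
```

Request:
{"name": "play_rows", "arguments": {"commands": [{"grip": -1, "translation": [0, -0.62, 0.5], "turn": [0, -0.8, -0.115]}, {"grip": -1, "translation": [0, -0.62, 0.5], "turn": [0, -0.8, -0.115]}, {"grip": -1, "translation": [0, -0.62, 0.5], "turn": [0, -0.8, -0.115]}, {"grip": -1, "translation": [0, -0.62, 0.5], "turn": [0, -0.8, -0.115]}, {"grip": -1, "translation": [0, -0.62, 0.5], "turn": [0, -0.8, -0.115]}]}}

```text
clock: 2.52
tcp_pos: [496.6, -176.1, 179.7]
orientation: [0.419, 2.714, -0.1]
force: [-0.2, 0.9, 0.6]
width: 85.4
grip_force: 0.0
```

```bash
python3 - <<'E'
from h import *
Rb=R.from_euler('z',-17.7,degrees=True).as_matrix()
for z in(100,0): go(*tool_from_bin(Rb,np.array([493,-180,z])))
s=ctrl.state();print(s["joints"].round(2),s["tcp_pos"],s["force"])
E
```

```text
trans [ 0.232 -0.041  0.643] turn [-0.018 -0.421  0.011] target [ 498.6 -181.8  111.4]
trans [ 0.622 -0.03   1.564] turn [-0.018 -0.421  0.011] target [ 498.6 -181.8   11.4]
[-0.4   0.05  0.61  2.31  0.05  0.4   1.42] [ 496.57263287 -176.14446113  179.69738596] [-0.17248754  0.86169516  0.64684944]
```

Request:
{"name": "play_rows", "arguments": {"commands": [{"grip": -1, "translation": [0.23, -0.04, 0.64], "turn": [-0.018, -0.2, 0.01]}, {"grip": -1, "translation": [0.23, -0.04, 0.64], "turn": [-0.018, -0.2, 0.01]}, {"grip": -1, "translation": [0.23, -0.04, 0.64], "turn": [-0.018, -0.2, 0.01]}, {"grip": -1, "translation": [0.23, -0.04, 0.64], "turn": [-0.018, -0.2, 0.01]}]}}

```text
clock: 2.85
tcp_pos: [497.4, -198.6, 146.7]
orientation: [0.42, 2.666, -0.192]
force: [0.1, -0.5, 0.7]
width: 85.4
grip_force: 0.0
```

```bash
python3 - <<'E'
from h import *
Rb=R.from_euler('z',-17.7,degrees=True).as_matrix()
for z in(100,0): go(*tool_from_bin(Rb,np.array([493,-180,z])))
s=ctrl.state();print(s["joints"].round(2),s["tcp_pos"],s["force"])
E
```

```text
trans [0.187 0.187 0.287] turn [-0.137 -0.317  0.036] target [ 498.6 -181.8  111.4]
trans [0.624 0.255 1.185] turn [-0.137 -0.317  0.036] target [ 498.6 -181.8   11.4]
[0.05 0.12 0.14 2.34 0.43 0.26 1.05] [ 497.38240506 -198.58166832  146.66451599] [ 0.08864091 -0.45390982  0.73181835]
```

```bash
sed -i 's/deg2rad(35)/deg2rad(22)/; s/\[-5,0,27.\]/[-12,0,27.]/' h.py; python3 - <<'E'
from h import *
Rb=R.from_euler('z',-17.7,degrees=True).as_matrix()
for z in(120,70,0): go(*tool_from_bin(Rb,np.array([493,-180,z])))
E
```

```text
trans [0.206 0.172 0.079] turn [-0.14   0.137  0.02 ] target [ 488.3 -178.5  129.4]
trans [0.424 0.206 0.528] turn [-0.14   0.137  0.02 ] target [ 488.3 -178.5   79.4]
trans [0.73  0.254 1.156] turn [-0.14   0.137  0.02 ] target [ 488.3 -178.5    9.4]
```

Request:
{"name": "play_rows", "arguments": {"commands": [{"grip": -1, "translation": [0.21, 0.17, 0.08], "turn": [-0.14, 0.14, 0.02]}, {"grip": -1, "translation": [0.21, 0.17, 0.08], "turn": [-0.14, 0.14, 0.02]}, {"grip": -1, "translation": [0.21, 0.17, 0.08], "turn": [-0.14, 0.14, 0.02]}, {"grip": -1, "translation": [0.32, 0.19, 0.3], "turn": [-0.14, 0.14, 0.02]}, {"grip": -1, "translation": [0.42, 0.21, 0.53], "turn": [-0.14, 0.14, 0.02]}, {"grip": -1, "translation": [0.42, 0.21, 0.53], "turn": [-0.14, 0.14, 0.02]}, {"grip": -1, "translation": [0.42, 0.21, 0.53], "turn": [-0.14, 0.14, 0.02]}]}}

```text
clock: 3.43
tcp_pos: [487.5, -178.5, 77.9]
orientation: [0.426, 2.733, -0.083]
force: [-0.4, 0.4, 0.1]
width: 85.3
grip_force: 0.0
```

```bash
python3 - <<'E'
from h import *
Rb=R.from_euler('z',-17.7,degrees=True).as_matrix()
for z in(70,0): go(*tool_from_bin(Rb,np.array([493,-180,z])))
s=ctrl.state();print(s["joints"].round(2),s["tcp_pos"],s["force"])
for n in("top","scene"):
    p,d=eyes.read_camera(n); cv2.imwrite(f"pics/{n}1.png",p)
a=cv2.resize(cv2.imread("pics/scene1.png")[210:350,240:400],None,fx=3,fy=3)
b=cv2.resize(cv2.imread("pics/top1.png")[215:315,320:430],None,fx=2.8,fy=2.8)
c=np.zeros((420,800,3),np.uint8);c[:,:480]=a;c[:280,485:793]=b;cv2.imwrite("pics/c1.png",c)
E
```

```text
trans [-0.013  0.002 -0.011] turn [-0.002 -0.009 -0.   ] target [ 488.3 -178.5   79.4]
trans [0.246 0.003 0.639] turn [-0.002 -0.009 -0.   ] target [ 488.3 -178.5    9.4]
[ 0.27  0.26 -0.08  2.36  0.4   0.16  1.08] [ 487.54151609 -178.49191213   77.86766518] [-0.43909533  0.40220408  0.12604989]
```

View pics/c1.png

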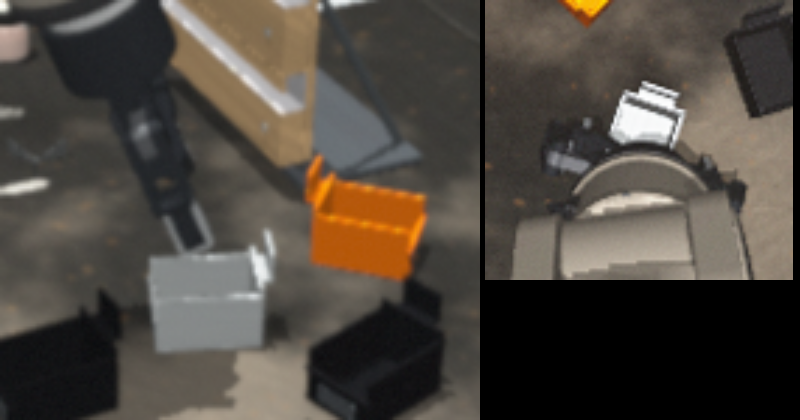

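The steel bin is in front of the gripper (bin at c1 (210,300)), with the fingers straddling it. Joint 6 is at its lower limit, so I'll use less tilt.

```bash
sed -i 's/deg2rad(22)/deg2rad(15)/; s/\[-12,0,27.\]/[-18,0,30.]/' h.py; python3 - <<'E'
from h import *
Rb=R.from_euler('z',-17.7,degrees=True).as_matrix()
for z in(70,0): go(*tool_from_bin(Rb,np.array([493,-180,z])))
E
```

```text
trans [ 0.072  0.003 -0.05 ] turn [-0.001  0.242 -0.001] target [ 480.5 -176.    81.6]
trans [0.333 0.003 0.599] turn [-0.001  0.242 -0.001] target [ 480.5 -176.    11.6]
```

Request:
{"name": "play_rows", "arguments": {"commands": [{"grip": -1, "translation": [0.07, 0, -0.05], "turn": [0, 0.24, 0]}, {"grip": -1, "translation": [0.07, 0, -0.05], "turn": [0, 0.24, 0]}, {"grip": -1, "translation": [0.13, 0, 0.12], "turn": [0, 0.24, 0]}, {"grip": -1, "translation": [0.2, 0, 0.28], "turn": [0, 0.24, 0]}, {"grip": -1, "translation": [0.27, 0, 0.44], "turn": [0, 0.24, 0]}, {"grip": -1, "translation": [0.33, 0, 0.6], "turn": [0, 0.24, 0]}, {"grip": -1, "translation": [0.33, 0, 0.6], "turn": [0, 0.24, 0]}, {"grip": -1, "translation": [0.33, 0, 0.6], "turn": [0, 0.24, 0]}]}}

```text
clock: 4.2
tcp_pos: [480.5, -175.9, 11.8]
orientation: [0.443, 2.847, -0.059]
force: [0.8, 0.7, 1.4]
width: 85.3
grip_force: 0.0
```

```bash
python3 - <<'E'
from h import *
Rb=R.from_euler('z',-17.7,degrees=True).as_matrix()
go(*tool_from_bin(Rb,np.array([493,-180,0])))
s=ctrl.state();print(s["joints"].round(2),s["tcp_pos"],s["force"])
E
```

```text
trans [-0.    -0.001  0.001] turn [-0.001  0.002  0.001] target [ 480.5 -176.    11.6]
[ 0.3   0.41 -0.11  2.31  0.43  0.17  1.05] [ 480.53018866 -175.90399235   11.78157841] [0.75669954 0.66459248 1.39127588]
```

Request:
{"name": "play_rows", "arguments": {"commands": [{"grip": 1, "translation": [0, 0, 0], "turn": [0, 0, 0]}, {"grip": 1, "translation": [0, 0, 0], "turn": [0, 0, 0]}, {"grip": 1, "translation": [0, 0, 0], "turn": [0, 0, 0]}, {"grip": 1, "translation": [0, 0, 0], "turn": [0, 0, 0]}, {"grip": 1, "translation": [0, 0, 0], "turn": [0, 0, 0]}, {"grip": 1, "translation": [0, 0, 0], "turn": [0, 0, 0]}, {"grip": 1, "translation": [0, 0, 0], "turn": [0, 0, 0]}, {"grip": 1, "translation": [0, 0, 0], "turn": [0, 0, 0]}, {"grip": 1, "translation": [0, 0, 0], "turn": [0, 0, 0]}, {"grip": 1, "translation": [0, 0, 0], "turn": [0, 0, 0]}]}}

```text
clock: 5.03
tcp_pos: [480.8, -176.4, 12.7]
orientation: [0.444, 2.845, -0.058]
force: [-5.7, 2.6, 17.4]
width: 51.4
grip_force: 59.0
```

Request:
{"name": "play_rows", "arguments": {"commands": [{"grip": 1, "translation": [-0.026, 0, -0.097], "turn": [0, 0, 0]}, {"grip": 1, "translation": [-0.078, 0, -0.29], "turn": [0, 0, 0]}, {"grip": 1, "translation": [-0.155, 0, -0.58], "turn": [0, 0, 0]}, {"grip": 1, "translation": [-0.26, 0, -0.966], "turn": [0, 0, 0]}, {"grip": 1, "translation": [-0.26, 0, -0.966], "turn": [0, 0, 0]}, {"grip": 1, "translation": [-0.26, 0, -0.966], "turn": [0, 0, 0]}, {"grip": 1, "translation": [-0.26, 0, -0.966], "turn": [0, 0, 0]}]}}

```text
clock: 5.62
tcp_pos: [479.7, -176.6, 111.6]
orientation: [0.445, 2.846, -0.059]
force: [-0.5, 0.6, -3.0]
width: 51.4
grip_force: 63.6
```

```bash
cat > plc.py <<'E'
from h import *
EZ=158.9; SY=np.deg2rad(1.0); SO=np.array([611.8,61,0]) # stand front face mid
Rs=R.from_euler('z',SY).as_matrix()
def bin_at(ex,ez,th,yy=0):
    Rb=Rs@R.from_euler('y',th,degrees=True).as_matrix()
    lip=SO+Rs@np.array([ex,yy,EZ+ez]); return Rb, lip-Rb@np.array([41.5,0,65])
def to(ex,ez,th,yy=0): go(*tool_from_bin(*bin_at(ex,ez,th,yy)))
def where():
    Rb,pb=binpose(); lip=Rs.T@(pb+Rb@np.array([41.5,0,65])-SO); e=R.from_matrix(Rs.T@Rb).as_euler('ZYX',degrees=True)
    s=ctrl.state(); print("lip ex,y,ez",lip[0].round(1),lip[1].round(1),(lip[2]-EZ).round(1),"yaw,pitch,roll",e.round(2),"F",s["force"].round(1),"t",round(s["clock"],2),"w",round(s["width"],1),"q",s["joints"].round(2))
E
python3 - <<'E'
from plc import *
where()
Rb,pb=binpose(); print(pb,R.from_matrix(Rb).as_euler('ZYX',degrees=True).round(2))
to(-25,12,0); to(-40,40,0)
p,d=eyes.read_camera("scene"); cv2.imwrite("pics/s2.png",p); W=cloud("scene",d)
lp=pb+Rb@np.array([41.5,0,65]); u,v=proj("scene",lp); print("lip px",u,v)
c=cv2.resize(p[int(v)-60:int(v)+60,int(u)-80:int(u)+80],None,fx=4,fy=4); 
for b in([41.5,15,65],[41.5,-15,65],[-35,26,40],[-35,-26,40],[-35,-26,0],[35,-26,0],[35,-26,40]):
    q=proj("scene",pb+Rb@np.array(b)); cv2.circle(c,(int((q[0]-int(u)+80)*4),int((q[1]-int(v)+60)*4)),4,(0,0,255),1)
cv2.imwrite("pics/c2.png",c)
E
```

```text
lip ex,y,ez -84.6 -252.8 6.1 yaw,pitch,roll [-1.877e+01 -9.000e-02  1.000e-02] F [-0.5  0.6 -3. ] t 5.62 w 51.4 q [ 0.52  0.22 -0.34  2.25  0.25  0.43  1.24]
[ 492.22472782 -180.60372202   99.9680855 ] [-1.777e+01 -9.000e-02  1.000e-02]
trans [ 0.198  2.41  -0.115] turn [-0.17   0.003 -0.633] target [532.2  59.6 117.5]
trans [ 0.262  2.361 -0.422] turn [-0.17   0.003 -0.633] target [517.2  59.3 145.5]
lip px 330.742442320319 244.47383091540044
```

View pics/c2.png

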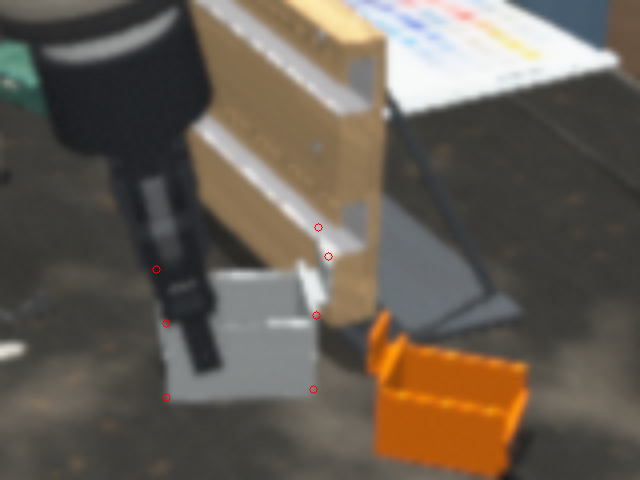

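The red predictions match the held bin at the front bottom (166,398) and at the back top of the side wall (317,316), so the grasp is as modelled. I'll carry it to the stand.

Request:
{"name": "play_rows", "arguments": {"commands": [{"grip": 1, "translation": [0.1, 0.4, -0.1], "turn": [-0.05, 0, -0.2]}, {"grip": 1, "translation": [0.3, 1, -0.2], "turn": [-0.17, 0, -0.63]}, {"grip": 1, "translation": [0.3, 1, -0.2], "turn": [-0.17, 0, -0.63]}, {"grip": 1, "translation": [0.3, 1, -0.2], "turn": [-0.17, 0, -0.63]}, {"grip": 1, "translation": [0.3, 1, -0.2], "turn": [-0.17, 0, -0.63]}, {"grip": 1, "translation": [0.3, 1, -0.2], "turn": [-0.17, 0, -0.63]}]}}

```text
clock: 6.17
tcp_pos: [477.5, -70.8, 122.0]
orientation: [-0.022, 2.88, 0.005]
force: [0.3, -0.2, -1.1]
width: 51.1
grip_force: 63.8
```

```bash
python3 - <<'E'
from plc import *
where(); to(-35,12,0); to(-35,12,36)
E
```

```text
lip ex,y,ez -82.0 -129.6 16.4 yaw,pitch,roll [-0.1   0.04  0.06] F [ 0.3 -0.2 -1.1] t 6.17 w 51.1 q [ 0.48  0.18 -0.5   2.29  0.18  0.44  1.44]
trans [-0.44   1.295  0.165] turn [ 0.001 -0.001 -0.004] target [522.2  59.4 117.5]
trans [-0.347  1.295 -0.297] turn [ 0.002  1.255 -0.004] target [501.3  59.1 159.8]
```

Request:
{"name": "play_rows", "arguments": {"commands": [{"grip": 1, "translation": [0, 0.4, -0.05], "turn": [0, 0.2, 0]}, {"grip": 1, "translation": [0, 0.8, -0.15], "turn": [0, 0.5, 0]}, {"grip": 1, "translation": [0, 1, -0.15], "turn": [0, 0.6, 0]}, {"grip": 1, "translation": [0, 1, -0.15], "turn": [0, 0.6, 0]}, {"grip": 1, "translation": [0, 1, -0.15], "turn": [0, 0.6, 0]}, {"grip": 1, "translation": [0, 1, -0.15], "turn": [0, 0.6, 0]}]}}

```text
clock: 6.67
tcp_pos: [472.0, 28.5, 136.5]
orientation: [0.024, -3.103, 0.0]
force: [-0.4, 0.3, -1.5]
width: 51.0
grip_force: 63.8
```

```bash
python3 - <<'E'
from plc import *
where(); to(-35,12,36); to(-25,12,36)
E
```

```text
lip ex,y,ez -72.5 -30.2 12.4 yaw,pitch,roll [-1.100e-01  1.719e+01  1.000e-02] F [-0.4  0.3 -1.5] t 6.67 w 51.0 q [ 0.28  0.28 -0.54  2.09  0.18  0.86  1.22]
trans [-0.289  0.302 -0.244] turn [ 0.001  0.657 -0.004] target [501.3  59.1 159.8]
trans [-0.389  0.302 -0.248] turn [ 0.001  0.657 -0.004] target [511.3  59.2 159.8]
```

Request:
{"name": "play_rows", "arguments": {"commands": [{"grip": 1, "translation": [-0.1, 0.15, -0.12], "turn": [0, 0.25, 0]}, {"grip": 1, "translation": [-0.2, 0.3, -0.24], "turn": [0, 0.5, 0]}, {"grip": 1, "translation": [-0.29, 0.3, -0.24], "turn": [0, 0.66, 0]}, {"grip": 1, "translation": [-0.29, 0.3, -0.24], "turn": [0, 0.66, 0]}, {"grip": 1, "translation": [-0.29, 0.3, -0.24], "turn": [0, 0.66, 0]}, {"grip": 1, "translation": [-0.29, 0.3, -0.24], "turn": [0, 0.66, 0]}, {"grip": 1, "translation": [-0.29, 0.3, -0.24], "turn": [0, 0.66, 0]}]}}

```text
clock: 7.25
tcp_pos: [500.9, 59.0, 160.5]
orientation: [0.022, -2.775, 0.004]
force: [-0.4, -0.1, -1.5]
width: 50.6
grip_force: 63.8
```

```bash
cat > look.py <<'E'
from plc import *
import sys
def look(name,half=45,f=6):
    p,d=eyes.read_camera("scene"); Rb,pb=binpose()
    u,v=[int(x) for x in proj("scene",pb+Rb@np.array([41.5,0,65]))]
    x0,y0=u-half-20,v-half; c=cv2.resize(p[y0:y0+2*half,x0:x0+2*half+40],None,fx=f,fy=f,interpolation=cv2.INTER_CUBIC)
    mk=lambda P,col:cv2.circle(c,tuple(int(round((a-b+.5)*f)) for a,b in zip(proj("scene",P),(x0,y0))),3,col,1)
    for b in([41.5,15,65],[41.5,-15,65],[43,-15,43],[-35,26,40],[-35,-26,40],[-35,-26,0],[35,-26,0],[35,-26,40]): mk(pb+Rb@np.array(b,float),(0,0,255))
    for yy in(-110,110):
        for z in(0,16,42): mk(SO+Rs@np.array([0,yy,EZ+z]),(0,255,0))
    cv2.imwrite(f"pics/{name}.png",c)
E
python3 - <<'E'
from look import *
where(); to(-12,12,36); to(0,12,38)
look("c3")
E
```

```text
lip ex,y,ez -35.4 -0.2 12.7 yaw,pitch,roll [-9.000e-02  3.599e+01 -2.000e-02] F [-0.4 -0.1 -1.5] t 7.25 w 50.6 q [ 0.2   0.49 -0.53  1.78  0.14  1.29  1.21]
trans [-0.221  0.001 -0.078] turn [ 0.001  0.    -0.003] target [524.3  59.5 159.8]
trans [-0.32   0.002 -0.144] turn [ 0.001  0.07  -0.003] target [536.   59.7 162.5]
```

View pics/c3.png

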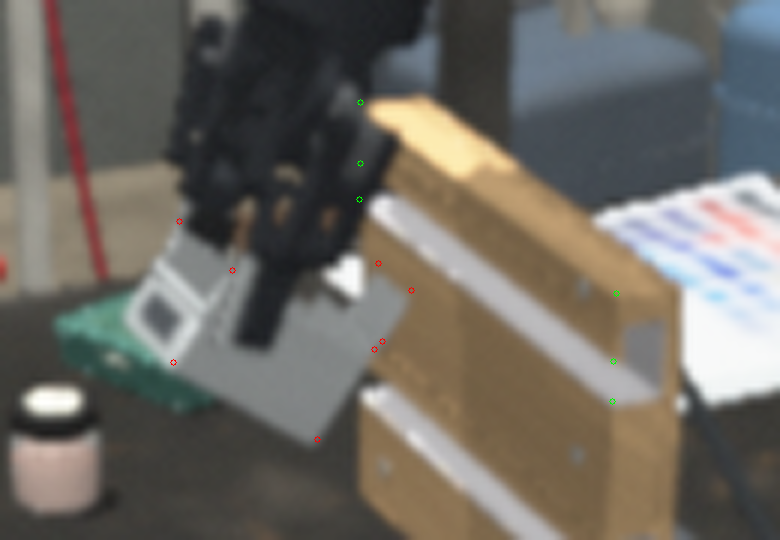

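Bin and groove predictions match the image, with the lip tip at (411,290) and the groove floor's right end at (613,400). I'll advance the lip to the groove mouth.

Request:
{"name": "play_rows", "arguments": {"commands": [{"grip": 1, "translation": [-0.12, 0, -0.04], "turn": [0, 0, 0]}, {"grip": 1, "translation": [-0.22, 0, -0.078], "turn": [0, 0, 0]}, {"grip": 1, "translation": [-0.27, 0, -0.11], "turn": [0, 0.04, 0]}, {"grip": 1, "translation": [-0.3, 0, -0.135], "turn": [0, 0.07, 0]}, {"grip": 1, "translation": [-0.32, 0, -0.145], "turn": [0, 0.07, 0]}, {"grip": 1, "translation": [-0.32, 0, -0.145], "turn": [0, 0.07, 0]}, {"grip": 1, "translation": [-0.32, 0, -0.145], "turn": [0, 0.07, 0]}]}}

```text
clock: 7.88
tcp_pos: [536.4, 60.5, 162.5]
orientation: [0.024, -2.74, 0.004]
force: [-0.3, -0.1, -2.2]
width: 50.7
grip_force: 63.8
```

```bash
python3 - <<'E'
from look import *
where()
for a in((2,12,39),(4.5,12,40),(7,13.7,41),(9,15.2,42),(11,17,42),(12,18.5,42),(12,20,40)): to(*a)
E
```

```text
lip ex,y,ez 0.5 0.8 12.1 yaw,pitch,roll [1.000e-02 3.801e+01 4.000e-02] F [-0.3 -0.1 -2.2] t 7.88 w 50.7 q [ 0.18  0.56 -0.51  1.67  0.15  1.37  1.21]
trans [-0.008 -0.008 -0.017] turn [ 0.001  0.034 -0.   ] target [537.8  59.7 163.8]
trans [-0.025 -0.008 -0.038] turn [ 0.001  0.069 -0.   ] target [540.2  59.8 165.1]
trans [-0.035 -0.008 -0.076] turn [ 0.001  0.104 -0.   ] target [542.6  59.8 168.1]
trans [-0.042 -0.008 -0.109] turn [ 0.001  0.139 -0.   ] target [544.5  59.8 171. ]
trans [-0.053 -0.008 -0.134] turn [ 0.001  0.139 -0.   ] target [546.5  59.9 172.8]
trans [-0.057 -0.008 -0.152] turn [ 0.001  0.139 -0.   ] target [547.5  59.9 174.3]
trans [-0.063 -0.008 -0.141] turn [ 0.001  0.069 -0.   ] target [547.7  59.9 173.1]
```

Request:
{"name": "play_rows", "arguments": {"commands": [{"grip": 1, "translation": [-0.008, 0, -0.017], "turn": [0, 0.034, 0]}, {"grip": 1, "translation": [-0.017, 0, -0.028], "turn": [0, 0.05, 0]}, {"grip": 1, "translation": [-0.025, 0, -0.038], "turn": [0, 0.07, 0]}, {"grip": 1, "translation": [-0.025, 0, -0.038], "turn": [0, 0.07, 0]}, {"grip": 1, "translation": [-0.03, 0, -0.057], "turn": [0, 0.087, 0]}, {"grip": 1, "translation": [-0.035, 0, -0.076], "turn": [0, 0.104, 0]}, {"grip": 1, "translation": [-0.035, 0, -0.076], "turn": [0, 0.104, 0]}]}}

```text
clock: 8.47
tcp_pos: [543.4, 60.7, 168.2]
orientation: [0.023, -2.687, 0.004]
force: [0.0, 0.2, -1.1]
width: 51.1
grip_force: 63.8
```

```bash
python3 - <<'E'
from look import *
from plan import clr
where()
for a in((9,15.2,42),(10,16.5,42),(11,17.5,42),(11.5,18.5,41),(11.5,19.5,40),(11.5,20.5,38),(11.5,21.2,36),(11.5,22,34),(11.5,23,30),(11.5,23.5,26)): print(a,clr(a[0],a[1],np.deg2rad(a[2])).round(1)); to(*a)
E
```

```text
lip ex,y,ez 7.8 0.9 13.7 yaw,pitch,roll [1.000e-02 4.105e+01 6.000e-02] F [ 0.   0.2 -1.1] t 8.47 w 51.1 q [ 0.17  0.6  -0.51  1.61  0.14  1.44  1.22]
(9, 15.2, 42) 2.0
trans [ 0.002 -0.009 -0.03 ] turn [ 0.002  0.033 -0.   ] target [544.5  59.8 171. ]
(10, 16.5, 42) 2.2
trans [-0.002 -0.009 -0.046] turn [ 0.002  0.033 -0.   ] target [545.5  59.8 172.3]
(11, 17.5, 42) 2.2
trans [-0.006 -0.009 -0.059] turn [ 0.002  0.033 -0.   ] target [546.5  59.9 173.3]
(11.5, 18.5, 41) 2.0
trans [-0.013 -0.009 -0.059] turn [ 0.002 -0.002 -0.   ] target [547.1  59.9 172.9]
(11.5, 19.5, 40) 2.3
trans [-0.015 -0.009 -0.056] turn [ 0.002 -0.037 -0.   ] target [547.2  59.9 172.6]
(11.5, 20.5, 38) 2.4
trans [-0.025 -0.009 -0.042] turn [ 0.002 -0.106 -0.   ] target [547.5  59.9 171. ]
(11.5, 21.2, 36) 2.2
trans [-0.036 -0.009 -0.026] turn [ 0.002 -0.176 -0.   ] target [547.8  59.9 169. ]
(11.5, 22, 34) 2.1
trans [-0.048 -0.009 -0.012] turn [ 0.002 -0.246 -0.   ] target [548.2  59.9 167.2]
(11.5, 23, 30) 2.2
trans [-0.077 -0.009  0.021] turn [ 0.002 -0.386 -0.   ] target [549.4  59.9 163. ]
(11.5, 23.5, 26) 2.9
trans [-0.11  -0.009  0.056] turn [ 0.002 -0.525 -0.   ] target [550.9  59.9 158.4]
```

Request:
{"name": "play_rows", "arguments": {"commands": [{"grip": 1, "translation": [0.002, 0, -0.03], "turn": [0, 0.033, 0]}, {"grip": 1, "translation": [-0.002, 0, -0.046], "turn": [0, 0.033, 0]}, {"grip": 1, "translation": [-0.006, 0, -0.059], "turn": [0, 0.033, 0]}, {"grip": 1, "translation": [-0.013, 0, -0.059], "turn": [0, 0, 0]}, {"grip": 1, "translation": [-0.015, 0, -0.056], "turn": [0, -0.037, 0]}, {"grip": 1, "translation": [-0.02, 0, -0.049], "turn": [0, -0.07, 0]}, {"grip": 1, "translation": [-0.025, 0, -0.042], "turn": [0, -0.106, 0]}, {"grip": 1, "translation": [-0.03, 0, -0.034], "turn": [0, -0.14, 0]}, {"grip": 1, "translation": [-0.036, 0, -0.026], "turn": [0, -0.176, 0]}, {"grip": 1, "translation": [-0.036, 0, -0.026], "turn": [0, -0.176, 0]}]}}

```text
clock: 9.3
tcp_pos: [547.1, 60.7, 169.1]
orientation: [0.024, -2.777, 0.004]
force: [-0.2, 0.0, -2.2]
width: 51.4
grip_force: 63.8
```

```bash
python3 - <<'E'
from look import *
from plan import clr
where()
for a in((11.5,22,34),(11.5,22.5,32),(11.5,23,30),(11.5,23.3,28),(11.5,23.5,26),(11.5,23.8,24),(11.5,24,22),(11.3,24,20),(10.8,24,18),(10,24,16)): print(a,clr(a[0],a[1],np.deg2rad(a[2])).round(1)); to(*a)
E
```

```text
lip ex,y,ez 10.8 0.8 21.5 yaw,pitch,roll [1.000e-02 3.586e+01 3.000e-02] F [-0.2  0.  -2.2] t 9.3 w 51.4 q [ 0.18  0.55 -0.51  1.66  0.16  1.35  1.21]
(11.5, 22, 34) 2.1
trans [-0.018 -0.008  0.014] turn [ 0.001 -0.065  0.   ] target [548.2  59.9 167.2]
(11.5, 22.5, 32) 2.2
trans [-0.03  -0.008  0.032] turn [ 0.001 -0.135  0.   ] target [548.7  59.9 165.1]
(11.5, 23, 30) 2.2
trans [-0.043 -0.008  0.049] turn [ 0.001 -0.205  0.   ] target [549.4  59.9 163. ]
(11.5, 23.3, 28) 2.5
trans [-0.058 -0.008  0.068] turn [ 0.001 -0.274 -0.   ] target [550.1  59.9 160.7]
(11.5, 23.5, 26) 2.9
trans [-0.074 -0.008  0.087] turn [ 0.001 -0.344 -0.   ] target [550.9  59.9 158.4]
(11.5, 23.8, 24) 3.0
trans [-0.09  -0.008  0.104] turn [ 0.001 -0.414 -0.   ] target [551.7  60.  156.2]
(11.5, 24, 22) 3.0
trans [-0.107 -0.008  0.122] turn [ 0.001 -0.484 -0.   ] target [552.7  60.  153.9]
(11.3, 24, 20) 2.8
trans [-0.124 -0.008  0.142] turn [ 0.001 -0.554 -0.   ] target [553.6  60.  151.4]
(10.8, 24, 18) 2.5
trans [-0.138 -0.008  0.162] turn [ 0.001 -0.623 -0.   ] target [554.2  60.  149. ]
(10, 24, 16) 2.5
trans [-0.151 -0.008  0.183] turn [ 0.001 -0.693 -0.   ] target [554.6  60.  146.7]
```

Request:
{"name": "play_rows", "arguments": {"commands": [{"grip": 1, "translation": [-0.018, 0, 0.014], "turn": [0, -0.065, 0]}, {"grip": 1, "translation": [-0.03, 0, 0.032], "turn": [0, -0.135, 0]}, {"grip": 1, "translation": [-0.043, 0, 0.049], "turn": [0, -0.205, 0]}, {"grip": 1, "translation": [-0.058, 0, 0.068], "turn": [0, -0.274, 0]}, {"grip": 1, "translation": [-0.074, 0, 0.087], "turn": [0, -0.344, 0]}, {"grip": 1, "translation": [-0.074, 0, 0.087], "turn": [0, -0.344, 0]}]}}

```text
clock: 9.8
tcp_pos: [550.5, 60.7, 158.2]
orientation: [0.026, -2.949, 0.002]
force: [1.1, -0.4, -1.0]
width: 51.1
grip_force: 63.8
```

```bash
python3 - <<'E'
from look import *
from plan import clr
where()
for a in((11.5,23.8,24),(11.5,24,22),(11.3,24,20),(10.8,24,18),(10,24.2,16),(9.5,24.4,14),(9,24.5,12),(8.3,24.5,10),(7.7,24.7,8),(7.1,24.8,6),(6.5,24.7,4),(6,24.5,2),(5,24,0)): print(a,clr(a[0],a[1],np.deg2rad(a[2])).round(1)); to(*a)
E
```

```text
lip ex,y,ez 11.2 0.8 23.3 yaw,pitch,roll [1.000e-02 2.604e+01 2.000e-02] F [ 1.1 -0.4 -1. ] t 9.8 w 51.1 q [ 0.2   0.46 -0.52  1.78  0.19  1.14  1.19]
(11.5, 23.8, 24) 3.0
trans [-0.016 -0.008  0.018] turn [ 0.001 -0.071  0.   ] target [551.7  60.  156.2]
(11.5, 24, 22) 3.0
trans [-0.03  -0.008  0.038] turn [ 0.001 -0.141  0.   ] target [552.7  60.  153.9]
(11.3, 24, 20) 2.8
trans [-0.043 -0.008  0.061] turn [ 0.001 -0.211 -0.   ] target [553.6  60.  151.4]
(10.8, 24, 18) 2.5
trans [-0.054 -0.008  0.083] turn [ 0.001 -0.28  -0.   ] target [554.2  60.  149. ]
(10, 24.2, 16) 2.8
trans [-0.062 -0.008  0.103] turn [ 0.001 -0.35  -0.   ] target [554.6  60.  146.9]
(9.5, 24.4, 14) 2.7
trans [-0.074 -0.008  0.123] turn [ 0.001 -0.42  -0.   ] target [555.4  60.  144.7]
(9, 24.5, 12) 2.5
trans [-0.087 -0.008  0.142] turn [ 0.001 -0.49  -0.   ] target [556.3  60.  142.6]
(8.3, 24.5, 10) 2.2
trans [-0.099 -0.008  0.163] turn [ 0.001 -0.56  -0.   ] target [557.1  60.  140.3]
(7.7, 24.7, 8) 2.0
trans [-0.112 -0.008  0.18 ] turn [ 0.001 -0.63  -0.   ] target [558.   60.1 138.4]
(7.1, 24.8, 6) 1.6
trans [-0.126 -0.008  0.198] turn [ 0.001 -0.699 -0.   ] target [559.   60.1 136.3]
(6.5, 24.7, 4) 1.5
trans [-0.14  -0.008  0.217] turn [ 0.001 -0.769 -0.   ] target [560.1  60.1 134.2]
(6, 24.5, 2) 1.2
trans [-0.157 -0.008  0.237] turn [ 0.001 -0.839 -0.   ] target [561.4  60.1 132. ]
(5, 24, 0) 0.5
trans [-0.17  -0.008  0.259] turn [ 0.001 -0.909 -0.   ] target [562.2  60.1 129.5]
```

Down to 10° first, then check the force.

Request:
{"name": "play_rows", "arguments": {"commands": [{"grip": 1, "translation": [-0.016, 0, 0.018], "turn": [0, -0.071, 0]}, {"grip": 1, "translation": [-0.03, 0, 0.038], "turn": [0, -0.141, 0]}, {"grip": 1, "translation": [-0.043, 0, 0.061], "turn": [0, -0.211, 0]}, {"grip": 1, "translation": [-0.054, 0, 0.083], "turn": [0, -0.28, 0]}, {"grip": 1, "translation": [-0.062, 0, 0.103], "turn": [0, -0.35, 0]}, {"grip": 1, "translation": [-0.074, 0, 0.123], "turn": [0, -0.42, 0]}, {"grip": 1, "translation": [-0.087, 0, 0.142], "turn": [0, -0.49, 0]}, {"grip": 1, "translation": [-0.099, 0, 0.163], "turn": [0, -0.56, 0]}, {"grip": 1, "translation": [-0.099, 0, 0.163], "turn": [0, -0.56, 0]}, {"grip": 1, "translation": [-0.099, 0, 0.163], "turn": [0, -0.56, 0]}]}}

```text
clock: 10.63
tcp_pos: [557.5, 60.9, 140.3]
orientation: [-0.026, 3.057, 0.002]
force: [0.0, 0.1, -2.7]
width: 51.2
grip_force: 63.8
```

```bash
python3 - <<'E'
from look import *
where()
for a in((7.7,24.7,8),(7.1,24.8,6),(6.5,24.7,4),(6,24.5,2),(5.5,24.5,0),(5,24,0)): to(*a)
E
```

```text
lip ex,y,ez 8.9 0.8 24.3 yaw,pitch,roll [-0.02 10.18  0.02] F [ 0.   0.1 -2.7] t 10.63 w 51.2 q [ 0.2   0.35 -0.52  1.99  0.27  0.79  1.12]
trans [-0.003 -0.009  0.02 ] turn [ 0.001 -0.076 -0.001] target [558.   60.1 138.4]
trans [-0.012 -0.009  0.041] turn [ 0.001 -0.146 -0.001] target [559.   60.1 136.3]
trans [-0.021 -0.009  0.064] turn [ 0.001 -0.216 -0.001] target [560.1  60.1 134.2]
trans [-0.032 -0.009  0.086] turn [ 0.001 -0.286 -0.001] target [561.4  60.1 132. ]
trans [-0.043 -0.009  0.107] turn [ 0.001 -0.355 -0.001] target [562.7  60.1 130. ]
trans [-0.038 -0.009  0.111] turn [ 0.001 -0.355 -0.001] target [562.2  60.1 129.5]
```

Request:
{"name": "play_rows", "arguments": {"commands": [{"grip": 1, "translation": [-0.003, 0, 0.02], "turn": [0, -0.076, 0]}, {"grip": 1, "translation": [-0.012, 0, 0.041], "turn": [0, -0.146, 0]}, {"grip": 1, "translation": [-0.021, 0, 0.064], "turn": [0, -0.216, 0]}, {"grip": 1, "translation": [-0.021, 0, 0.064], "turn": [0, -0.216, 0]}]}}

```text
clock: 10.97
tcp_pos: [559.8, 60.9, 133.6]
orientation: [-0.025, 2.948, 0.003]
force: [-0.6, -0.1, -2.0]
width: 50.7
grip_force: 63.8
```

```bash
python3 - <<'E'
from look import *
where()
for a in((6,24.5,2),(5.5,24.5,0),(5,24,0)): to(*a)
E
```

```text
lip ex,y,ez 6.1 0.8 24.2 yaw,pitch,roll [-0.02  3.93  0.01] F [-0.6 -0.1 -2. ] t 10.97 w 50.7 q [ 0.18  0.31 -0.5   2.07  0.34  0.64  1.05]
trans [-0.013 -0.008  0.019] turn [ 0.    -0.068 -0.001] target [561.4  60.1 132. ]
trans [-0.022 -0.008  0.041] turn [ 0.    -0.137 -0.001] target [562.7  60.1 130. ]
trans [-0.016 -0.008  0.044] turn [ 0.    -0.137 -0.001] target [562.2  60.1 129.5]
```

Request:
{"name": "play_rows", "arguments": {"commands": [{"grip": 1, "translation": [-0.007, 0, 0.01], "turn": [0, -0.034, 0]}, {"grip": 1, "translation": [-0.012, 0, 0.02], "turn": [0, -0.068, 0]}, {"grip": 1, "translation": [-0.016, 0, 0.03], "turn": [0, -0.1, 0]}, {"grip": 1, "translation": [-0.019, 0, 0.041], "turn": [0, -0.137, 0]}, {"grip": 1, "translation": [-0.019, 0, 0.041], "turn": [0, -0.137, 0]}]}}

```text
clock: 11.38
tcp_pos: [562.6, 61.0, 130.0]
orientation: [-0.025, 2.879, 0.004]
force: [0.1, 0.5, -2.2]
width: 51.0
grip_force: 63.8
```

```bash
python3 - <<'E'
from look import *
where()
for a in((5.5,24,0),(5.5,22,0),(5.5,21,0)): to(*a)
look("c4",30,8)
E
```

```text
lip ex,y,ez 5.4 0.8 24.5 yaw,pitch,roll [-0.02 -0.05  0.02] F [ 0.1  0.5 -2.2] t 11.38 w 51.0 q [ 0.16  0.29 -0.48  2.12  0.4   0.54  0.99]
trans [ 0.    -0.008  0.004] turn [ 0.001  0.002 -0.001] target [562.7  60.1 129.5]
trans [ 0.006 -0.008  0.024] turn [ 0.001  0.002 -0.001] target [562.7  60.1 127.5]
trans [ 0.008 -0.008  0.033] turn [ 0.001  0.002 -0.001] target [562.7  60.1 126.5]
```

View pics/c4.png

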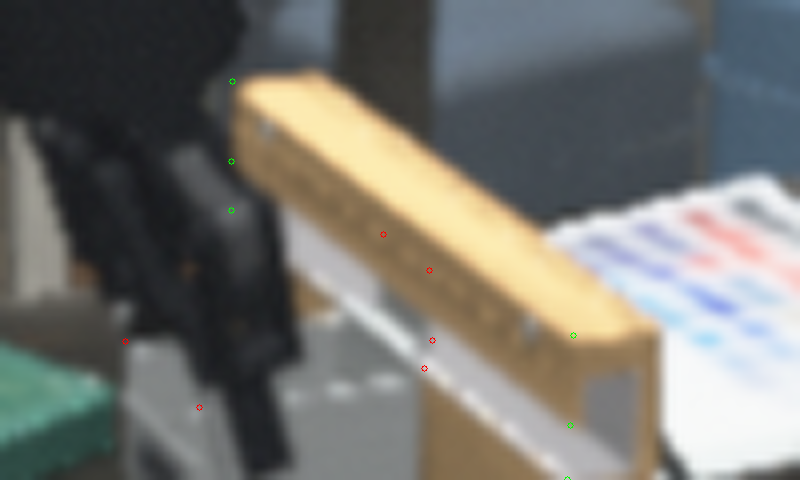

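The lip is inside the groove (grey at (405,310)) and the bin is level with no contact. I'll lower it gently onto the groove floor.

Request:
{"name": "play_rows", "arguments": {"commands": [{"grip": 1, "translation": [0.001, 0, 0.005], "turn": [0, 0, 0]}, {"grip": 1, "translation": [0.003, 0, 0.01], "turn": [0, 0, 0]}, {"grip": 1, "translation": [0.003, 0, 0.01], "turn": [0, 0, 0]}, {"grip": 1, "translation": [0.004, 0, 0.015], "turn": [0, 0, 0]}, {"grip": 1, "translation": [0.004, 0, 0.015], "turn": [0, 0, 0]}]}}

```text
clock: 11.85
tcp_pos: [563.2, 61.0, 128.8]
orientation: [-0.024, 2.879, 0.004]
force: [0.9, 0.2, -0.8]
width: 51.4
grip_force: 63.9
```

Request:
{"name": "play_rows", "arguments": {"commands": [{"grip": 1, "translation": [0.001, 0, 0.005], "turn": [0, 0, 0]}, {"grip": 1, "translation": [0.001, 0, 0.005], "turn": [0, 0, 0]}, {"grip": 1, "translation": [0.001, 0, 0.005], "turn": [0, 0, 0]}]}}

```text
clock: 12.1
tcp_pos: [563.3, 61.1, 128.5]
orientation: [-0.024, 2.879, 0.004]
force: [-1.0, -0.2, 2.2]
width: 50.9
grip_force: 64.5
```

Request:
{"name": "play_rows", "arguments": {"commands": [{"grip": 1, "translation": [0.001, 0, 0.005], "turn": [0, 0, 0]}, {"grip": 1, "translation": [0.001, 0, 0.005], "turn": [0, 0, 0]}, {"grip": 1, "translation": [0.001, 0, 0.005], "turn": [0, 0, 0]}]}}

```text
clock: 12.35
tcp_pos: [563.3, 61.0, 128.2]
orientation: [-0.025, 2.878, 0.004]
force: [-3.5, -1.8, 8.8]
width: 51.1
grip_force: 65.1
```

Request:
{"name": "play_rows", "arguments": {"commands": [{"grip": 1, "translation": [0, 0, 0.002], "turn": [0, 0, 0]}, {"grip": 1, "translation": [0, 0, 0.002], "turn": [0, 0, 0]}, {"grip": 1, "translation": [0, 0, 0.002], "turn": [0, 0, 0]}, {"grip": 1, "translation": [0, 0, 0.002], "turn": [0, 0, 0]}]}}

```text
clock: 12.68
tcp_pos: [563.3, 61.0, 128.1]
orientation: [-0.025, 2.878, 0.004]
force: [-7.2, -1.6, 11.8]
width: 51.1
grip_force: 65.6
```

```bash
python3 - <<'E'
from look import *
where(); s=ctrl.state(); print(s["wrist_torque"].round(2))
E
```

```text
lip ex,y,ez 6.0 0.8 22.7 yaw,pitch,roll [-0.01 -0.08  0.02] F [-7.2 -1.6 11.8] t 12.68 w 51.1 q [ 0.16  0.29 -0.48  2.12  0.4   0.54  0.98]
[-0.28  0.51  0.  ]
```

The bin is bedded with 11.8 N down (14 N total). Releasing.

Request:
{"name": "play_rows", "arguments": {"commands": [{"grip": -0.6, "translation": [0, 0, 0], "turn": [0, 0, 0]}, {"grip": -0.6, "translation": [0, 0, 0], "turn": [0, 0, 0]}, {"grip": -0.6, "translation": [0, 0, 0], "turn": [0, 0, 0]}, {"grip": -0.6, "translation": [0, 0, 0], "turn": [0, 0, 0]}, {"grip": -0.6, "translation": [0, 0, 0], "turn": [0, 0, 0]}, {"grip": -0.6, "translation": [0, 0, 0], "turn": [0, 0, 0]}]}}

```text
clock: 13.18
tcp_pos: [563.1, 61.1, 127.5]
orientation: [-0.024, 2.879, 0.004]
force: [-0.9, -0.1, 0.3]
width: 68.2
grip_force: 0.0
```

Request:
{"name": "play_rows", "arguments": {"commands": [{"grip": -0.6, "translation": [0, 0, -0.1], "turn": [0, 0, 0]}, {"grip": -0.6, "translation": [0, 0, -0.3], "turn": [0, 0, 0]}, {"grip": -0.6, "translation": [0, 0, -0.6], "turn": [0, 0, 0]}, {"grip": -0.6, "translation": [0.3, 0, -0.9], "turn": [0, 0, 0]}, {"grip": -0.6, "translation": [0.5, 0, -0.9], "turn": [0, 0, 0]}, {"grip": -0.6, "translation": [0.5, 0, -0.9], "turn": [0, 0, 0]}]}}

```text
clock: 13.68
tcp_pos: [488.5, 59.4, 202.6]
orientation: [-0.025, 2.878, 0.002]
force: [-0.0, 0.2, -0.2]
width: 68.1
grip_force: 0.0
```

```bash
python3 - <<'E'
from look import *
s=ctrl.state();print(s["force"],s["joints"].round(2))
p,d=eyes.read_camera("scene"); x0,y0=255,150
c=cv2.resize(p[y0:y0+130,x0:x0+190],None,fx=4,fy=4,interpolation=cv2.INTER_CUBIC)
Rb=Rs; pb=SO+Rs@np.array([-36,1,EZ+1-43])
for b in([41.5,15,65],[41.5,-15,65],[-35,26,40],[-35,-26,40],[-35,-26,0],[35,-26,0],[35,-26,40]):
    q=proj("scene",pb+Rb@np.array(b,float)); cv2.circle(c,(int((q[0]-x0+.5)*4),int((q[1]-y0+.5)*4)),3,(0,0,255),1)
cv2.imwrite("pics/c5.png",c)
E
```

```text
[-0.00811754  0.17290278 -0.17689045] [ 0.26  0.06 -0.57  2.19  0.18  0.66  1.15]
```

View pics/c5.png

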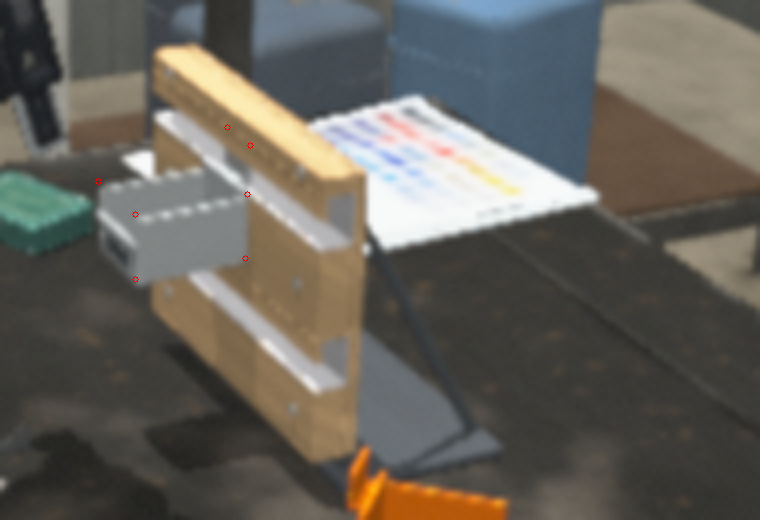

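The bin hangs level with its back flat on the slat: its bottom edge runs from (138,285) to (247,263), parallel to the prediction, and the lip is in the groove. The gripper is clear of it.

```bash
python3 -c "
from cell import workorder
print(workorder.close_job())"
```

```text
the job is handed in; nothing more can be done
None
```

The steel bin hangs level in the upper groove, pressed down with about 12 N before release (about 14 N total on the stand at the last reading), and the job was handed in at about 13.7 s with the gripper clear.

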